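# Fit the wick pin in the candle mould

## Robot

A 6-joint arm with a two-finger parallel gripper is mounted at the origin on the work surface. World frame = base frame: x ahead of the robot, y to its left, z up, the work surface at z = 0. Lengths are in m, angles in rad, forces in N, time in s.
With the tool pointing down it reaches from about 0.4 to 0.825 m from the base axis. Payload 7 kg.
Tool frame: the origin (TCP) lies midway between the tips of the shut fingers; the grasp point (between the pads) lies 19 mm behind it; z points along the fingers, y is the line along which they close (so a half turn about z gives the same grasp; the last joint's range is limited). The gripper opens to 88 mm and grips with 3 to 60 N. Pads are 19 mm wide; open, the fingers measure 130 mm over their backs; the gripper's body (78 mm by 193 mm) begins 47 mm behind the grasp point.
Start: joints at [1.479, 0.359, 0.012, 0, -1.224, -0.288], TCP at [0.25, 0.627, 0.227] pointing down, gripper open.
Joint ranges: [-3.07, 3.07], [-1.43, 2.12], [-1.02, 1.25], [-3.03, 1.67], [-3.05, -0], [-3.03, 3.03]. Speed limits (rad/s): [2.39, 2.39, 3.01, 3.14, 3.14, 3.14].

## Interface

Orientations are given as [roll, pitch, yaw] about the fixed x, y, z axes, in that order (R = Rz(yaw) Ry(pitch) Rx(roll)).
In Python, from station import arm gives the robot as it stands. The module is installed in compiled form; this text tells all that it offers.
- The arm moves only by the tool carry_out, never from a script. Its argument "commands" is a list of rows, each a list of 4 numbers: the shift along the world's x, y, z in units of 50 mm (1.0 is 50 mm), then the turn about the world's z in units of 6 degrees (1.0 is 6 degrees). A call has exactly 10 rows; each row is the pose to reach, as a shift and turn from the pose commanded when the call began; what a row does not reach only later rows make up. A row lasts 1/8 s, in which the tool goes at most 62.5 mm and 10.7 degrees, less where a joint would pass 70% of its speed; a pose out of reach is approached as far as the arm can. A call with a gripper value outside its range is refused whole. "claw" is the closure, from 0 (fully open) to 1 (shut), set as the call begins (left out, the last holds). The fingers move at their own pace and stop on an object; "force" is the grip in N (left out, the last holds). Time passes only in rows, so rows that repeat a pose let the fingers close, or fill a call up. It gives the time, the measured TCP pose, the force, the opening and the grip force at its end, in the units of the state.
- arm.get_state(): the state, without advancing time (a new reading comes with each control period).
- arm.grab_frame(name): name is "scene" or "side" or "wrist"; returns a dict with "pixels" (384x512x3 uint8, red, green, blue), "fx", "fy", "cx", "cy" (pixels), "eye" and "orientation" of the camera in the world. Camera axes: x right, y down, z forward; pixel columns grow to the right and rows downward; lengths in m; the calibration is good to about 2 mm. A picture is of the moment at which its call begins. There is no depth.
- arm.job_done(): hands the job in; it is judged then, once.
Trained networks look in a picture, given as the dict that the camera call returned (one of the last four; its "shot" number tells which), for a name from the list of things; names that differ only in an ending like _2 or _b are one class to them, and where a whole thing is asked for, a point or a joint stands for the part that bears it (a point fixed in the world has none). Each returns a list of dicts, best first, with "conf" (0 to 1); they miss things now and then, are a little off and sometimes report something else, mostly with a low value. They report only what shows in the picture. A call takes as long as a camera call. They do not tell look-alikes from the thing itself.
- arm.regions_of(picture, query): "pixels" (384x512 bool, what is visible of it) and "uv" ([column, row] in pixels, amid what is visible of it).
- arm.mark_of(picture, query): "uv" ([column, row] in pixels: a listed point, or the origin of a listed thing).
The state is a dict: "t": time; "q": joint angles; "qd": joint speeds; "joint_efforts": joint torques, N m; "eef_pos": TCP position; "ee_rot": TCP orientation; "force": force on the tool from outside, world axes, zero at the start; "moment": the same for the moment, N m; "width": finger opening in m; "gripper_force": force on a finger pad.
Only numpy, scipy, OpenCV 4.12 (cv2) and the standard library are available. Lean on these libraries where they do the work, as an engineer would, in place of code of your own. Each camera call takes 0.05 s, during which the arm holds its last target. There are 200 camera calls.

## Task

Get the empty candle mould ready for pouring: take the long wick pin off its hanging bracket by drawing it out through the fork's mouth so that the pin itself, not the fingers, pushes the sprung keeper open, then lower it upright to the bottom of the mould without the other items being disturbed. Find the start of the thread by feel, screw the pin clockwise fully home against its stop, and leave it standing there, released, with the bracket's keeper shut again.

Things in the scene. Friction and masses are not known exactly. Their poses are not given: they have to be found in the camera images.
- pin: The long wick pin to be fitted: plain steel, 140 mm long, about 0.12 kg. Origin at the very end of its foot, z up along its axis, x in the plane of its wing. Shaft and neck 10 mm across. A cross-shaped collar (two crossed bars 24 mm long, 5 mm wide, at 45 degrees to x) at z 95 to 99 mm. It starts hanging in bracket_a, its x along the slot away from the mouth.
- pin_head (a point): Centre of the long pin's flat wing, the place to grip, 127 mm up its axis from the foot; axes as the pin's. The wing is 26 mm wide along x, 10 mm thick along y, 26 mm tall (z 114 to 140 mm of the pin).
- pin_foot (a point): The long pin's foot end (same point as its origin). Going up from here: tapered nose 0 to 5 mm (5 growing to 11 mm across), core 11 mm across up to 22 mm, then the 10 mm shaft. Three thread lugs at z 9 to 13 mm, 3 mm wide, reaching 11.2 mm from the axis, at 0, 120 and 240 degrees from x.
- bracket_a: Bracket that the long pin hangs on, fixed: 85 mm square base 10 mm thick, two posts 12 mm square and 156 mm tall at x 21, y +-30 mm, and a sloping fork. Origin on the table below the pin's place in the slot; -x is the way the fork's mouth faces. The lugs cannot pass up through the slot: the pin comes off only by sliding down the slope out of the mouth.
- bracket_a_slot (a point): 150 mm up, where the pin's axis crosses the fork's upper face at the start; axes upright as the bracket's. Slot 11.5 mm wide along bracket x; two prongs 14 mm wide, 5 mm thick, ending 15 mm from here. Fork falls 30 degrees towards its mouth (-x); the pin stands square to it, wing leaning 30 degrees towards -x. Draw the pin 45 mm down the slope to be past the keeper.
- bracket_a_keeper (a joint): The sprung keeper bar across the mouth of bracket_a's fork, level with the prongs, below the collar: 0 shut, growing as it turns outwards about a pivot on one prong's end, about 1.3 rad as the pin passes. Pushing it with the pin's shaft takes 2 to 4 N; it springs shut by itself.
- mould: The empty candle mould, fixed: round aluminium tube 39 mm across on a 75 mm square foot plate 8 mm thick, no pin in it. Origin on the table on the tube's axis, z up. At the bottom of its bore is a brass three-start thread for the pin's lugs; the angle of its starts is not known and is not shown by the mould's yaw.
- mould_mouth (a point): Centre of the empty mould's mouth, 112 mm up. The bore is 28 mm across all the way down to the thread, 80 mm below the mouth. The pin's collar enters the mouth with 2 mm to spare all round as the lugs drop into the thread; its wing stays outside.
- mould_ring (a point): Centre of the thread ring's flat top, 32 mm up: hole 14.4 mm across for the pin's core, and three gaps 120 degrees apart, each about 50 degrees wide, for the lugs. With its lugs on the ring the pin's foot is 23 mm up; over the gaps (within about 12 degrees) it drops 8 to 9 mm.
- mould_stop (a point): On the mould's axis, about 11.5 mm up, where the pin's foot comes when fully home. From the gaps (foot about 13.3 to 14.6 mm up) turning clockwise seen from above runs the lugs down under the ring, about 4 mm per 100 degrees, to a hard stop after 40 to 75 degrees. Turning anticlockwise in a gap only meets a wall.
- full_mould: A like mould that already has a pin fitted (its wing stands out, 155 mm up). Fixed. Not to be used; an obstacle.
- bracket_b: A like bracket with the short pin; an obstacle, fixed.
- short_pin: A short pin, 105 mm long with a plain foot and the same wing and collar, hanging on bracket_b, its wing's top 190 mm up. Leave it alone. Origin at the end of its foot.
- jar_a: Bystander: empty clear glass candle jar, 68 mm across, 75 mm tall. Leave it where it stands. Origin under its centre.
- jar_b: Bystander: empty clear glass candle jar, 68 mm across, 75 mm tall. Leave it where it stands. Origin under its centre.
- bottle: Bystander: small amber fragrance bottle with a black cap, 38 mm across, 85 mm tall. Leave it where it stands. Origin under its centre.
- tin_a: Bystander: empty aluminium tea-light cup, 39 mm across, 18 mm tall. Leave it where it stands. Origin under its centre.
- tin_b: Bystander: empty aluminium tea-light cup, 39 mm across, 18 mm tall. Leave it where it stands. Origin under its centre.
- tin_c: Bystander: empty aluminium tea-light cup, 39 mm across, 18 mm tall. Leave it where it stands. Origin under its centre.
- stick: Bystander: flat wooden stirring stick lying down, 160 x 10 x 6 mm. Leave it where it stands. Origin under its centre.
- jug: Bystander: clear plastic measuring jug with a handle, 104 mm across, 120 mm tall. Leave it where it stands. Origin under its centre.
There are look-alikes about, which are no part of the job. Leave any yellow look-alike of the pin alone. Leave any blue look-alike of the mould alone.

How it is judged:
On the way, in this order (a step that is already met when the one before it is completed fails the run):
1. the long pin, drawn along the slot, holds the keeper pushed open (value of joint bracket_a_keeper above 0.5 rad and distance between pin_head and bracket_a_slot between 0.034 and 0.075 m), for 0.05 s.
2. the long pin is off the bracket and the keeper has sprung shut (value of joint bracket_a_keeper below 0.15 rad and distance between pin_head and bracket_a_slot above 0.1 m), for 0.1 s.
3. the pin's lugs have dropped, upright, into the thread's start at the bottom of the mould (z of pin in the frame of mould below 0.0175 m and horizontal distance between pin and mould below 0.004 m and angle between pin's own z axis and vertical below 0.1 rad), for 0.05 s.
At the end, for the whole second after the job is handed in: the long pin stands upright (within 3.4 degrees) in the empty mould, on its axis within 3 mm, screwed down to within about 0.8 mm of its stop (foot less than 12.6 mm above the table), released and at rest, and bracket_a's keeper is shut (under 0.15 rad) (z of pin in the frame of mould below 0.0126 m and horizontal distance between pin and mould below 0.003 m and angle between pin's own z axis and vertical below 0.06 rad and linear speed of pin below 0.01 m/s and value of joint bracket_a_keeper below 0.15 rad and contact force between the fingers and pin below 0.1 N); the robot touches nothing.
It fails at once if the fingers instead of the pin push the keeper (contact force between the fingers and bracket_a_keeper above 1 N).
It fails at once if the pin leans more than 7 degrees while its lugs are in the thread (cross-threading) (z of pin in the frame of mould below 0.0175 m and horizontal distance between pin and mould below 0.006 m and angle between pin's own z axis and vertical above 0.12 rad).
It fails at once if the short pin is disturbed (moved over 20 mm) (distance of short_pin from where it was at the start of the episode above 0.02 m).
It fails at once if a bystander is disturbed (moved over 30 mm) (distance of any of jar_a, jar_b, bottle, tin_a, tin_b, tin_c, stick, jug from where it was at the start of the episode above 0.03 m).
It also fails if it takes over 64 s, if anything falls off the work surface, if the arm or the gripper's body presses on something with over 40 N, if the wrist force passes 120 N, or if a joint passes its speed limit or range.

## Working session

There is one attempt and no reset: what is moved stays moved. The work goes in short steps, Python scripts to look and compute and a tool call to move; the robot and the scene stay as the last step left them, time stands still between calls to the robot, and variables do not carry over. Pictures are saved under pics/ and viewed, at most 10 in all, crops included, and the job is handed in when it is done.

Besides the shell and the picture viewer there is one more tool, called by a JSON object that holds its "op" and its "data". carry_out: Moves the arm, as the interface text tells. Its arguments: {"type":"object","properties":{"commands":{"type":"array","items":{"type":"array","items":{"type":"number"}}},"claw":{"type":"number"},"force":{"type":"number"}},"required":["commands"]}

```bash
mkdir -p pics; cat > h.py <<'E'
import numpy as np, cv2
from station import arm
from scipy.spatial.transform import Rotation as R
def grab(n,save=None):
    p=arm.grab_frame(n)
    if save: cv2.imwrite('pics/'+save,cv2.cvtColor(p['pixels'],cv2.COLOR_RGB2BGR))
    return p
def rot(p):
    o=np.array(p['orientation'])
    return o if o.shape==(3,3) else (R.from_euler('xyz',o).as_matrix() if o.size==3 else R.from_quat(o).as_matrix())
def ray(p,uv):
    d=rot(p)@np.array([(uv[0]-p['cx'])/p['fx'],(uv[1]-p['cy'])/p['fy'],1.]); return np.array(p['eye']),d/np.linalg.norm(d)
def atz(p,uv,z):
    e,d=ray(p,uv); return e+d*(z-e[2])/d[2]
def tri(rs):
    A=sum(np.eye(3)-np.outer(d,d) for e,d in rs); b=sum((np.eye(3)-np.outer(d,d))@e for e,d in rs); x=np.linalg.solve(A,b)
    return x,max(np.linalg.norm(np.cross(x-e,d)) for e,d in rs)
def proj(p,X):
    c=rot(p).T@(np.array(X)-np.array(p['eye'])); return c[0]/c[2]*p['fx']+p['cx'],c[1]/c[2]*p['fy']+p['cy']
E
python3 - <<'E'
from h import *
ps={n:grab(n,n+'0.png') for n in('scene','side','wrist')}
for n,p in ps.items():
    print(n,np.round(p['eye'],3),p['orientation'],p['fx'])
    for q in('pin_head','pin_foot','bracket_a_slot','mould_mouth','bracket_a','mould'):
        print(' ',q,[(np.round(d['uv']).tolist(),round(d['conf'],2)) for d in arm.mark_of(p,q)][:5])
h=np.hstack([ps[n]['pixels'] for n in('scene','side')]);
cv2.imwrite('pics/both.png',cv2.cvtColor(np.vstack([cv2.resize(h,(800,300)),np.zeros((1,800,3),np.uint8)]),cv2.COLOR_RGB2BGR))
print(arm.get_state())
E
```

```text
scene [ 1.137 -0.382  0.971] [-2.41318624  0.0085509   1.06274732] 383.4725180596492
  pin_head [([298.0, 202.0], 0.75), ([348.0, 146.0], 0.7), ([337.0, 147.0], 0.67), ([209.0, 309.0], 0.47)]
  pin_foot [([170.0, 276.0], 0.58), ([353.0, 178.0], 0.46), ([370.0, 159.0], 0.44)]
  bracket_a_slot [([353.0, 158.0], 0.58), ([211.0, 310.0], 0.17)]
  mould_mouth [([295.0, 131.0], 0.86), ([186.0, 210.0], 0.63), ([300.0, 201.0], 0.55), ([172.0, 276.0], 0.18)]
  bracket_a [([348.0, 184.0], 0.81), ([175.0, 276.0], 0.78), ([252.0, 207.0], 0.75), ([358.0, 178.0], 0.69)]
  mould [([298.0, 224.0], 0.82), ([195.0, 232.0], 0.74), ([300.0, 200.0], 0.51)]
side [ 0.121 -0.855  1.002] [-2.3517919  -0.01444625 -0.4091687 ] 388.08992403306195
  pin_head [([166.0, 147.0], 0.49), ([208.0, 118.0], 0.47), ([256.0, 179.0], 0.36)]
  pin_foot [([226.0, 136.0], 0.41), ([195.0, 134.0], 0.41), ([260.0, 150.0], 0.32), ([226.0, 135.0], 0.17)]
  bracket_a_slot [([213.0, 120.0], 0.9)]
  mould_mouth [([161.0, 154.0], 0.95), ([317.0, 254.0], 0.67)]
  bracket_a [([306.0, 275.0], 0.78), ([216.0, 149.0], 0.64), ([252.0, 163.0]
[... 258 characters left out ...]
ld_mouth []
  bracket_a []
  mould []
{'t': 1.05, 'q': array([ 1.47913067e+00,  3.58617678e-01,  1.19087891e-02, -1.20050175e-05,
       -1.22411923e+00, -2.88105829e-01]), 'qd': array([ 0.00162757,  0.00030855,  0.00029197, -0.00088871,  0.00097864,
       -0.00011911]), 'joint_efforts': array([ 6.52049257e-04, -5.82396877e+01,  2.93303543e+01,  7.00276405e+00,
        1.23202617e-02, -2.79384733e-05]), 'eef_pos': array([0.25022898, 0.62687745, 0.22655147]), 'ee_rot': array([ 3.14155896e+00,  1.79190920e-06, -3.79775565e-01]), 'force': array([ 0.81864045, -0.49982763,  0.85755449]), 'moment': array([-0.02336986,  0.01795157, -0.04169427]), 'gripper_force': 0.0, 'width': 0.08764303809065618}
```

View pics/scene0.png

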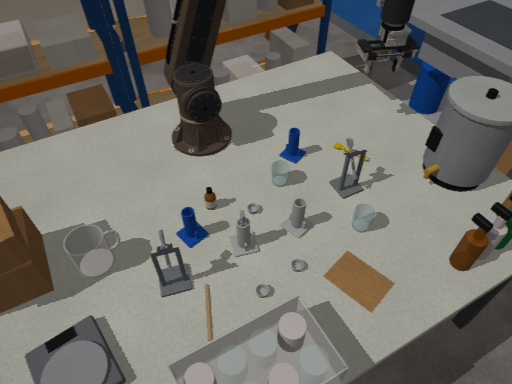

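View pics/side0.png

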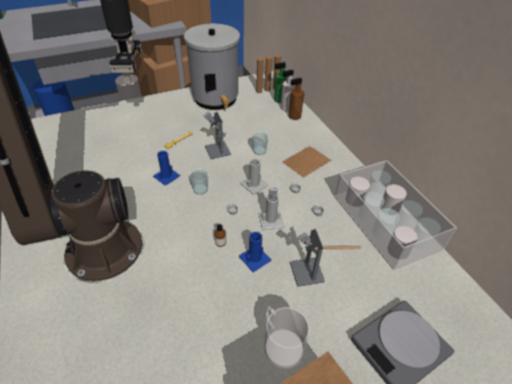

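Scene: brackets at (347,175) and (172,270). Grey moulds at (297,215), which looks empty, and (243,235), which seems to have a pin in it. Blue moulds at (293,145) and (190,228), and a yellow pin at (350,152), are look-alikes. I'll check the pins on the two brackets up close.

```bash
python3 - <<'E'
from h import *
a=cv2.imread('pics/scene0.png');b=cv2.imread('pics/side0.png')
f=lambda im,u,v,s=35:cv2.resize(im[v-s:v+s,u-s:u+s],(380,290) if 0 else (290,290),interpolation=cv2.INTER_CUBIC)
cv2.imwrite('pics/c1.png',np.vstack([np.hstack([f(a,350,170),f(a,172,262)]),np.hstack([f(b,216,138),f(b,310,258)])]))
ps={n:grab(n) for n in('scene','side')}
S,D=ps['scene'],ps['side']
def both(a,b): x,e=tri([ray(S,a),ray(D,b)]); return np.round(x,4),round(e,4)
for q in('bracket_a_keeper','pin','short_pin','bracket_a','mould','mould_mouth','bracket_a_slot','pin_head','jar_a','bottle','tin_a','jug','stick'):
    for n,p in ps.items():
        print(q,n,[(np.round(d['uv'],1).tolist(),round(d['conf'],2),np.round(atz(p,d['uv'],0),3)[:2].tolist()) for d in arm.mark_of(p,q)][:5])
print(both((353,158),(213,120)),both((348,146),(208,118)),both((298,224),(255,185)),both((348,184),(216,149)),both((300,201),(256,160)))
E
```

```text
Traceback (most recent call last):
ValueError: it knows: bottle, bracket, bracket_a_slot, full_mould, jar, jug, mould, mould_mouth, mould_ring, mould_stop, pin, pin_foot, pin_head, short_pin, stick, tin
```

View pics/c1.png

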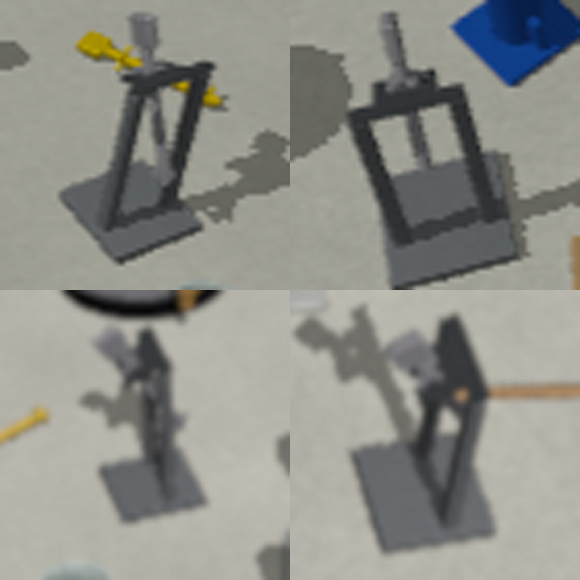

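The bracket at scene (347,175) carries the long pin: its foot with lugs reaches well down. The one at (172,270) carries the short pin. I still have to confirm which grey mould is empty, then measure.

```bash
python3 - <<'E'
from h import *
ps={n:grab(n) for n in('scene','side')}
S,D=ps['scene'],ps['side']
Z={'mould':0,'full_mould':0,'mould_mouth':.112,'bracket_a_slot':.15,'pin_head':.19,'pin_foot':.05}
for q in('pin','short_pin','bracket','mould','full_mould','mould_mouth','bracket_a_slot','pin_head','pin_foot','jar','bottle','tin'):
    for n,p in ps.items():
        print(q,n,[(np.round(d['uv'],1).tolist(),round(d['conf'],2),np.round(atz(p,d['uv'],Z.get(q,0)),3)[:2].tolist()) for d in arm.mark_of(p,q)][:6])
E
```

```text
pin scene [([367.6, 160.4], 0.61, [0.434, 0.474]), ([354.8, 176.3], 0.56, [0.475, 0.382]), ([296.0, 227.5], 0.42, [0.562, 0.077]), ([241.9, 245.3], 0.26, [0.537, -0.102])]
pin side [([229.0, 137.1], 0.51, [0.574, 0.388]), ([192.8, 131.8], 0.39, [0.443, 0.482])]
short_pin scene [([170.8, 264.8], 0.53, [0.496, -0.315])]
short_pin side [([320.5, 257.1], 0.7, [0.616, -0.294])]
bracket scene [([345.7, 186.2], 0.72, [0.497, 0.324]), ([173.4, 275.6], 0.71, [0.533, -0.322])]
bracket side [([304.0, 275.6], 0.96, [0.536, -0.333]), ([213.5, 150.1], 0.89, [0.484, 0.331]), ([268.7, 217.3], 0.55, [0.537, -0.083])]
mould scene [([193.2, 233.6], 0.87, [0.424, -0.214]), ([296.6, 229.8], 0.81, [0.57, 0.074])]
mould side [([258.6, 186.2], 0.95, [0.567, 0.069]), ([165.9, 175.6], 0.76, [0.267, 0.256]), ([257.3, 257.6], 0.62, [0.433, -0.219])]
full_mould scene [([242.8, 244.9], 0.59, [0.538, -0.099])]
full_mould side [([254.0, 183.6], 0.45, [0.557, 0.088]), ([215.7, 151.8], 0.37, [0.489, 0.318])]
mould_mouth scene [([293.0, 131.9], 0.95, [0.273, 0.244]), ([300.0, 199.7], 0.75, [0.548, 0.091]), ([261.1, 29
[... 1120 characters left out ...]
, 0.149]), ([260.6, 151.6], 0.75, [0.657, 0.249])]
bottle scene [([208.9, 207.9], 0.45, [0.353, -0.128]), ([348.8, 142.7], 0.34, [0.321, 0.477]), ([244.4, 246.5], 0.17, [0.545, -0.098])]
bottle side [([208.3, 117.5], 0.47, [0.54, 0.558]), ([219.0, 243.0], 0.46, [0.343, -0.12]), ([256.5, 182.7], 0.38, [0.568, 0.089]), ([233.0, 208.6], 0.38, [0.439, 0.001]), ([226.1, 135.9], 0.22, [0.565, 0.401])]
tin scene [([262.8, 292.5], 0.66, [0.704, -0.125]), ([296.7, 267.0], 0.63, [0.682, 0.001]), ([253.3, 209.2], 0.58, [0.43, -0.003]), ([346.3, 142.3], 0.44, [0.315, 0.47])]
tin side [([319.3, 214.1], 0.5, [0.704, -0.137]), ([297.6, 190.3], 0.49, [0.69, -0.006]), ([233.0, 211.7], 0.44, [0.434, -0.012])]
```

{"op": "carry_out", "data": {"commands": [[0.5, -0.6, 0.3, 0], [1.1, -1.4, 0.8, 0], [1.7, -2.2, 0.8, 0], [2.3, -3.0, 0.8, 0], [2.9, -3.7, 0.8, 0], [3.5, -4.5, 0.8, 0], [4.1, -5.3, 0.8, 0], [4.6, -5.9, 0.8, 0], [4.8, -6.1, 0.8, 0], [4.8, -6.1, 0.8, 0]], "claw": 0}}

```text
t: 3.7
eef_pos: [0.4907, 0.3214, 0.2665]
ee_rot: [-3.141, 0.0, -0.381]
force: [0.2, 0.5, -0.1]
width: 0.0878
gripper_force: 0.0
```

```bash
python3 - <<'E'
from h import *
s=arm.get_state();print(s['t'],s['eef_pos'],s['ee_rot'])
W=grab('wrist','w1.png');D=grab('side');S=grab('scene')
for q in('bracket_a_slot','pin_head','pin_foot','bracket'):
    for p,n in((W,'W'),(S,'S'),(D,'D')): print(q,n,[(np.round(d['uv'],1).tolist(),round(d['conf'],2)) for d in arm.mark_of(p,q)][:4])
print(W['eye'],W['orientation'])
E
```

```text
3.7 [0.49070357 0.32144941 0.26654782] [-3.14149563e+00  9.88725699e-06 -3.81355314e-01]
bracket_a_slot W [([258.6, 197.9], 0.76), ([408.2, 193.6], 0.27)]
bracket_a_slot S [([351.1, 156.9], 0.57)]
bracket_a_slot D [([210.9, 121.6], 0.88), ([225.2, 134.1], 0.53), ([318.4, 210.7], 0.35)]
pin_head W [([239.1, 284.7], 0.95), ([264.0, 219.1], 0.8)]
pin_head S [([349.2, 143.0], 0.74), ([337.8, 144.8], 0.6)]
pin_head D [([206.0, 115.4], 0.53), ([167.2, 146.6], 0.43)]
pin_foot W [([245.1, 138.2], 0.87), ([181.5, 235.9], 0.56), ([420.7, 42.6], 0.31)]
pin_foot S [([173.3, 275.9], 0.6), ([296.3, 267.7], 0.49), ([351.7, 178.6], 0.46), ([367.7, 158.0], 0.39)]
pin_foot D [([194.0, 132.6], 0.58), ([333.7, 248.0], 0.49), ([226.2, 133.7], 0.42), ([303.5, 272.8], 0.39)]
bracket W [([259.2, 163.0], 0.57), ([246.3, 135.9], 0.42)]
bracket S [([345.0, 183.9], 0.89), ([169.2, 275.3], 0.65)]
bracket D [([212.8, 151.2], 0.7), ([303.6, 274.6], 0.7)]
[0.55822761 0.2955582  0.424178  ] [ 2.86867552e+00  2.31410508e-04 -1.95247545e+00]
```

View pics/w1.png

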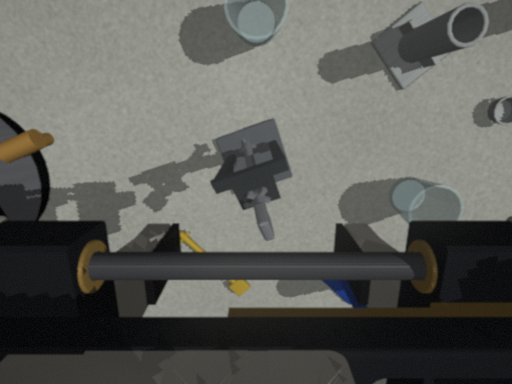

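Wrist picture: the pin's wing is at (264,220), the fork slot at (258,198), and the base corners are near (214,138), (273,119) and (291,165). The grey mould at (467,25) shows an open, empty mouth. I'll take a close crop and fit the bracket's pose.

```bash
cat > fit.py <<'E'
from h import *
from scipy.optimize import least_squares
W=grab('wrist');S=grab('scene');D=grab('side')
P={'slot':(0,0,.15),'head':(-.016,0,.1777),'foot':(.0475,0,.15-.0823)}
names={'slot':'bracket_a_slot','head':'pin_head','foot':'pin_foot'}
obs=[]
for k,q in names.items():
    for p,n,w in((W,'W',1),(S,'S',1),(D,'D',1)):
        ds=arm.mark_of(p,q)
        for d in ds: obs.append((k,p,n,np.array(d['uv']),d['conf']))
def world(x,L): c,s=np.cos(x[2]),np.sin(x[2]); return (x[0]+c*L[0]-s*L[1],x[1]+s*L[0]+c*L[1],L[2])
def run(x0):
    sel=[]
    for k,p,n,uv,c in obs:
        e=np.linalg.norm(np.array(proj(p,world(x0,P[k])))-uv)
        if e<(20 if n=='W' else 12): sel.append((k,p,n,uv))
    f=lambda x:np.concatenate([(np.array(proj(p,world(x,P[k])))-uv) for k,p,n,uv in sel])
    r=least_squares(f,x0,loss='soft_l1',f_scale=2);return r,sel
best=min((run(np.array([.493,.322,y])) for y in np.linspace(-3.1,3.1,24)),key=lambda r:r[0].cost/len(r[1])**2)
r,sel=best;print(r.x,np.degrees(r.x[2]),r.cost)
for k,p,n,uv in sel: print(k,n,np.round(uv,1),np.round(proj(p,world(r.x,P[k])),1))
im=cv2.cvtColor(W['pixels'],cv2.COLOR_RGB2BGR)[100:250,160:360]; im=cv2.resize(im,(800,600),interpolation=cv2.INTER_CUBIC)
dr=lambda L,c:cv2.circle(im,tuple(int(v) for v in (np.array(proj(W,world(r.x,L)))-[160,100])*4),4,c,-1)
for sx in(1,-1):
    for sy in(1,-1): dr((sx*.0425,sy*.0425,.01),(0,0,255)); dr((.021+sx*.006,.03*sy+.006*sx,.156),(0,255,0)); dr((-.015*.866 ,sy*.01975,.1425),(0,255,255))
for k in P: dr(P[k],(255,0,255))
cv2.imwrite('pics/w1c.png',im)
E
python3 fit.py
```

```text
[ 0.4838943   0.32239714 -0.03414502] -1.9563656169793313 18.078013278885138
slot W [259.9 192.3] [260.2 192.3]
slot S [350.7 155.7] [350.6 151.5]
slot D [213.1 120.1] [212.1 120.5]
head S [349.2 140.2] [349.1 141.9]
head D [207.8 118.1] [207.6 115.2]
foot W [246.  136.8] [245.8 136.2]
foot S [353.7 177.2] [354.9 179. ]
foot D [228.3 133.6] [224.8 135.4]
```

View pics/w1c.png

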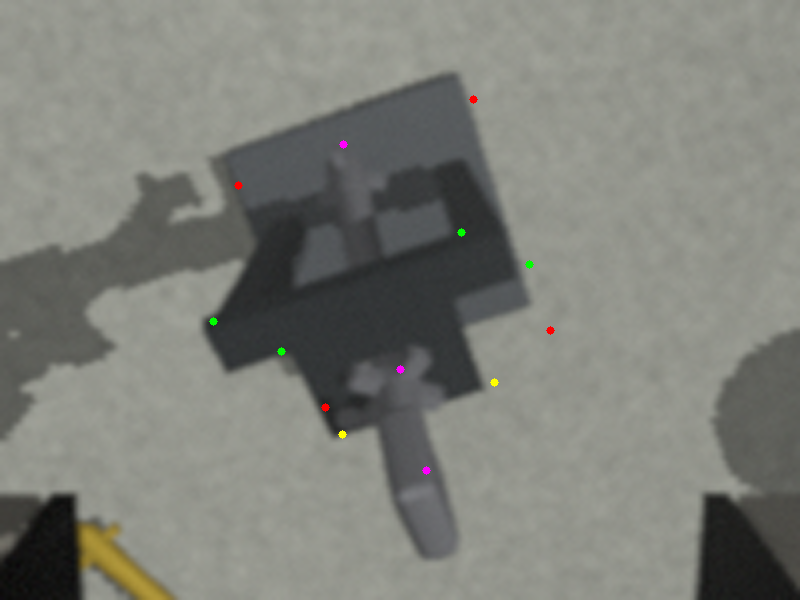

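```bash
python3 - <<'E'
from h import *
from scipy.optimize import least_squares
W=grab('wrist')
def world(x,L): c,s=np.cos(x[2]),np.sin(x[2]); return (x[0]+c*L[0]-s*L[1],x[1]+s*L[0]+c*L[1],L[2])
O=[((.0425,.0425,.01),(228,156)),((.0425,-.0425,.01),(457,74)),((-.0425,-.0425,.01),(528,303)),((-.013,.01975,.1425),(336,433)),((-.013,-.01975,.1425),(481,386)),((-.0225,0,.189),(428,522))]
O=[(a,(b[0]/4+160,b[1]/4+100)) for a,b in O]
r=least_squares(lambda x:np.concatenate([np.array(proj(W,world(x,a)))-b for a,b in O]),[.484,.322,-.2],loss='soft_l1')
print(r.x,np.degrees(r.x[2]));print(np.round(r.fun.reshape(-1,2),1))
print('head',world(r.x,(-.016,0,.1777)))
E
```

```text
[ 0.4860993   0.32496825 -0.00348474] -0.19966063675347975
[[-0.4  7.7]
 [ 0.4  4.9]
 [ 3.9  4.9]
 [-1.  -0.1]
 [ 0.4 -2.6]
 [-0.3 -2.6]]
head (np.float64(0.47009939685930413), np.float64(0.3250240048326208), 0.1777)
```

```bash
python3 - <<'E'
from h import *
from scipy.optimize import least_squares
W=grab('wrist')
def world(x,L): c,s=np.cos(x[2]),np.sin(x[2]); return (x[0]+c*L[0]-s*L[1],x[1]+s*L[0]+c*L[1],L[2])
O=[((.0425,.0425,.01),(228,156)),((.0425,-.0425,.01),(457,74)),((-.0425,-.0425,.01),(528,303)),((-.013,.01975,.1425),(336,433)),((-.013,-.01975,.1425),(481,386)),((-.0225,0,.189),(428,522))]
O=[(a,(b[0]/4+160,b[1]/4+100)) for a,b in O]
r=least_squares(lambda x:np.concatenate([np.array(proj(W,world(x,np.add(a,(x[3] if a[2]<.02 else 0,0,0)))))-b for a,b in O]),[.484,.322,-.2,0],loss='soft_l1')
print(r.x,np.degrees(r.x[2]));print(np.round(r.fun.reshape(-1,2),1))
print('head',world(r.x,(-.016,0,.1777)))
print(arm.get_state()['t'])
E
```

```text
[ 0.48427284  0.32468735 -0.04551604  0.01044231] -2.607876797049444
[[-1.7 -0. ]
 [ 0.4 -0.6]
 [ 1.6  0.8]
 [-0.8  0.8]
 [ 1.1 -0. ]
 [-0.3 -0.5]]
head (np.float64(0.4682894147181921), np.float64(0.32541535440993113), 0.1777)
5.15
```

{"op": "carry_out", "data": {"commands": [[-0.1, 0.02, -0.1, 0.8], [-0.25, 0.04, -0.3, 1.8], [-0.4, 0.08, -0.6, 2.8], [-0.47, 0.08, -0.9, 3.2], [-0.47, 0.08, -1.2, 3.2], [-0.47, 0.08, -1.5, 3.2], [-0.47, 0.08, -1.8, 3.2], [-0.47, 0.08, -2.0, 3.2], [-0.47, 0.08, -2.09, 3.2], [-0.47, 0.08, -2.09, 3.2]]}}

```text
t: 6.4
eef_pos: [0.4668, 0.3259, 0.1619]
ee_rot: [3.141, 0.0, -0.045]
force: [0.3, -0.2, 0.8]
width: 0.0876
gripper_force: 0.0
```

```bash
python3 - <<'E'
from h import *
s=arm.get_state();print(s['t'],s['eef_pos'],s['ee_rot'],s['force'],s['q'])
W=grab('wrist','w2.png')
print([(np.round(d['uv'],1).tolist(),round(d['conf'],2)) for d in arm.mark_of(W,'pin_head')],[(np.round(d['uv'],1).tolist(),round(d['conf'],2)) for d in arm.mark_of(W,'bracket_a_slot')])
T=s['eef_pos']+np.array([0,0,.019]);print('grasp pt proj',proj(W,T))
E
```

```text
6.4 [0.46683801 0.32585733 0.16191706] [ 3.14130816e+00  6.60511880e-05 -4.47810639e-02] [ 0.26805548 -0.19797237  0.77767334] [ 9.53076062e-01  2.37671871e-01 -3.15446646e-01  1.15999090e-04
 -1.01795268e+00  5.72878285e-01]
[([260.0, 252.6], 0.92)] []
grasp pt proj (np.float64(259.2875595619034), np.float64(254.96083002878248))
```

View pics/w2.png

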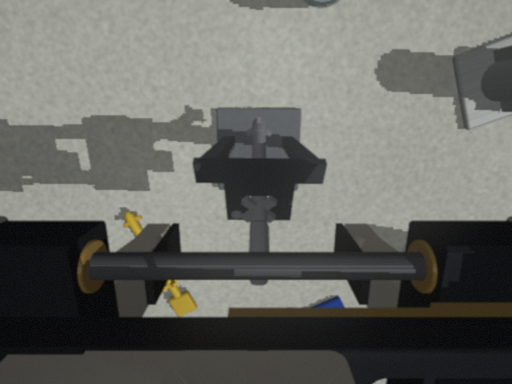

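The wing sits midway between the pads (column 259) and the fork is square to the tool, so I'm closing.

{"op": "carry_out", "data": {"commands": [[0, 0, 0, 0], [0, 0, 0, 0], [0, 0, 0, 0], [0, 0, 0, 0], [0, 0, 0, 0], [0, 0, 0, 0], [0, 0, 0, 0], [0, 0, 0, 0], [0, 0, 0, 0], [0, 0, 0, 0]], "claw": 1, "force": 40}}

```text
t: 7.8
eef_pos: [0.4667, 0.3258, 0.162]
ee_rot: [3.141, 0.0, -0.045]
force: [0.9, -0.1, -0.0]
width: 0.0099
gripper_force: 40.0
```

{"op": "carry_out", "data": {"commands": [[-0.1, 0.0, -0.057, 0], [-0.2, 0.01, -0.113, 0], [-0.3, 0.01, -0.17, 0], [-0.4, 0.02, -0.228, 0], [-0.5, 0.02, -0.285, 0], [-0.6, 0.03, -0.342, 0], [-0.7, 0.03, -0.4, 0], [-0.8, 0.04, -0.457, 0], [-0.8, 0.04, -0.457, 0], [-0.8, 0.04, -0.457, 0]]}}

```text
t: 9.05
eef_pos: [0.4268, 0.3281, 0.1393]
ee_rot: [-3.141, -0.0, -0.044]
force: [-0.7, -0.7, -1.9]
width: 0.0098
gripper_force: 40.0
```

```bash
python3 - <<'E'
from h import *
W=grab('wrist');im=cv2.cvtColor(W['pixels'],cv2.COLOR_RGB2BGR)[60:260,160:360]; cv2.imwrite('pics/w3.png',cv2.resize(im,(600,600),interpolation=cv2.INTER_CUBIC))
E
```

```text
(no output)
```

View pics/w3.png

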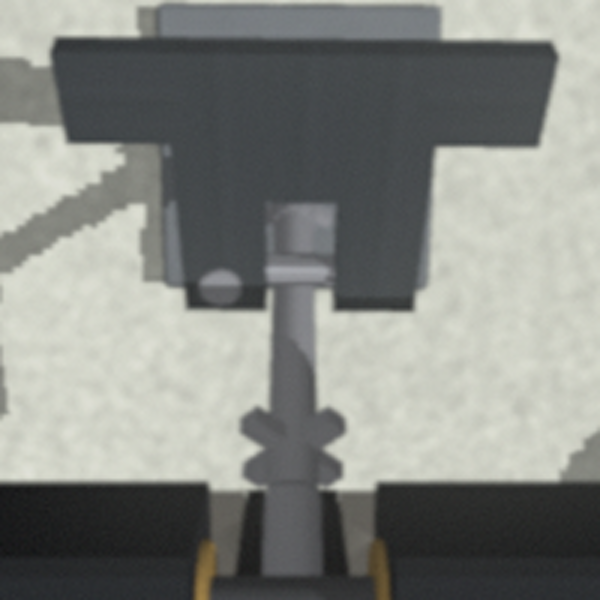

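The pin is out. The keeper bar lies straight across the slot at (300,270) in the crop, so it is shut. Next I draw the pin clear and lift it.

{"op": "carry_out", "data": {"commands": [[-0.3, 0.01, -0.03, 0], [-0.6, 0.03, -0.03, 0], [-0.9, 0.04, 0, 0], [-1.2, 0.05, 0, 0], [-1.4, 0.06, 0.2, 0], [-1.5, 0.06, 0.8, 0], [-1.5, 0.06, 1.5, 0], [-1.5, 0.06, 2.2, 0], [-1.5, 0.06, 2.6, 0], [-1.5, 0.06, 2.6, 0]]}}

```text
t: 10.35
eef_pos: [0.3519, 0.3317, 0.2714]
ee_rot: [-3.138, -0.002, -0.044]
force: [-0.2, -0.4, -2.3]
width: 0.0096
gripper_force: 40.0
```

{"op": "carry_out", "data": {"commands": [[0, 0, 0, 0], [0, 0, 0, 0], [0, 0, 0, 0], [0, 0, 0, 0], [0, 0, 0, 0], [0, 0, 0, 0], [0, 0, 0, 0], [0, 0, 0, 0], [0, 0, 0, 0], [0, 0, 0, 0]], "force": 8}}

```text
t: 11.6
eef_pos: [0.3518, 0.3308, 0.2692]
ee_rot: [3.142, -0.0, -0.045]
force: [-0.0, -0.8, -1.5]
width: 0.0098
gripper_force: 8.0
```

```bash
cat > tilt.py <<'E'
from h import *
s=arm.get_state();T=s['eef_pos']+np.array([0,0,.019]);y=s['ee_rot'][2]
ax=np.array([np.cos(y),np.sin(y),0])
print('t',s['t'],T,s['force'],s['moment'],s['width'])
for n in('wrist','scene','side'):
    p=grab(n)
    for q,L in(('pin_foot',-.128),('pin_head',0)):
        pr=lambda a:np.round(proj(p,T+L*(np.array([0,0,1])*np.cos(a)-ax*np.sin(a))),1).tolist()
        print(n,q,[(np.round(d['uv'],1).tolist(),round(d['conf'],2)) for d in arm.mark_of(p,q)][:4],'| 30deg',pr(.52),'15',pr(.26),'0',pr(0))
E
python3 tilt.py
```

```text
t 11.6 [0.35176789 0.33082945 0.28820115] [-0.03334004 -0.79510988 -1.50700624] [0.00204335 0.04212747 0.01605305] 0.009831748510364224
wrist pin_foot [([257.8, 116.0], 0.69), ([150.9, 102.6], 0.67)] | 30deg [258.5, 117.9] 15 [258.4, 153.6] 0 [258.3, 188.6]
wrist pin_head [([257.3, 252.5], 0.82), ([196.1, 185.5], 0.73)] | 30deg [259.3, 254.9] 15 [259.3, 254.9] 0 [259.3, 254.9]
scene pin_foot [([337.8, 133.2], 0.58), ([360.4, 227.8], 0.57)] | 30deg [340.1, 132.3] 15 [334.1, 130.0] 0 [328.3, 125.5]
scene pin_head [([332.9, 94.7], 0.51), ([338.2, 144.7], 0.43)] | 30deg [333.9, 92.6] 15 [333.9, 92.6] 0 [333.9, 92.6]
side pin_foot [([194.6, 133.1], 0.66), ([193.3, 115.2], 0.51), ([219.8, 241.4], 0.22)] | 30deg [193.6, 117.7] 15 [185.8, 122.1] 0 [177.2, 124.9]
side pin_head [([168.5, 143.9], 0.61), ([172.7, 93.8], 0.47)] | 30deg [172.8, 94.2] 15 [172.8, 94.2] 0 [172.8, 94.2]
```

{"op": "carry_out", "data": {"commands": [[0, 0, 0, 0], [0, 0, 0, 0], [0, 0, 0, 0], [0, 0, 0, 0], [0, 0, 0, 0], [0, 0, 0, 0], [0, 0, 0, 0], [0, 0, 0, 0], [0, 0, 0, 0], [0, 0, 0, 0]], "force": 4}}

```text
t: 13.3
eef_pos: [0.3517, 0.3309, 0.2692]
ee_rot: [3.142, 0.0, -0.045]
force: [1.0, 0.0, -1.7]
width: 0.0098
gripper_force: 4.0
```

```bash
python3 tilt.py|head -3
```

```text
t 13.3 [0.35173793 0.33086805 0.28819811] [ 0.98041706  0.02606895 -1.72370357] [-0.02174859  0.06512058 -0.01177689] 0.009802810911354591
wrist pin_foot [([150.1, 105.2], 0.97), ([258.3, 115.2], 0.57)] | 30deg [258.4, 118.0] 15 [258.3, 153.6] 0 [258.3, 188.7]
wrist pin_head [([258.8, 251.4], 0.62), ([194.2, 184.4], 0.57)] | 30deg [259.3, 255.0] 15 [259.3, 255.0] 0 [259.3, 255.0]
```

{"op": "carry_out", "data": {"commands": [[0.2, -0.3, 0, 0], [0.6, -0.8, 0, 0], [1.0, -1.4, 0, 0], [1.5, -2.0, 0, 0], [1.9, -2.6, 0, 0], [2.3, -3.1, 0, 0], [2.6, -3.5, 0, 0], [2.7, -3.6, 0, 0], [2.7, -3.6, 0, 0], [2.7, -3.6, 0, 0]], "force": 15}}

```text
t: 15.0
eef_pos: [0.4865, 0.1512, 0.2692]
ee_rot: [-3.141, 0.0, -0.044]
force: [0.3, 0.3, -1.3]
width: 0.01
gripper_force: 15.0
```

```bash
python3 - <<'E'
from h import *
s=arm.get_state();print(s['t'],s['eef_pos'],s['q'])
W=grab('wrist','w4.png')
for q,z in(('mould_mouth',.112),('mould',0),('mould_ring',.032),('pin_foot',.17)): print(q,[(np.round(d['uv'],1).tolist(),round(d['conf'],2),np.round(atz(W,d['uv'],z)[:2],4).tolist()) for d in arm.mark_of(W,q)][:3])
E
```

```text
15.0 [0.48645754 0.1511589  0.26920053] [ 6.87203140e-01  5.65731070e-02 -2.77861587e-01 -1.44414653e-04
 -1.23632728e+00  8.39303595e-01]
mould_mouth [([318.6, 113.9], 0.8, [0.5489, 0.0872])]
mould [([508.7, 192.1], 0.83, [0.4211, -0.2152]), ([78.4, 197.4], 0.73, [0.4412, 0.4188]), ([302.7, 112.3], 0.56, [0.5483, 0.087])]
mould_ring [([305.5, 110.7], 0.95, [0.551, 0.0881]), ([302.9, 112.2], 0.45, [0.5493, 0.0914])]
pin_foot [([40.5, 206.7], 0.79, [0.4811, 0.3471]), ([256.9, 116.5], 0.69, [0.551, 0.1496])]
```

View pics/w4.png

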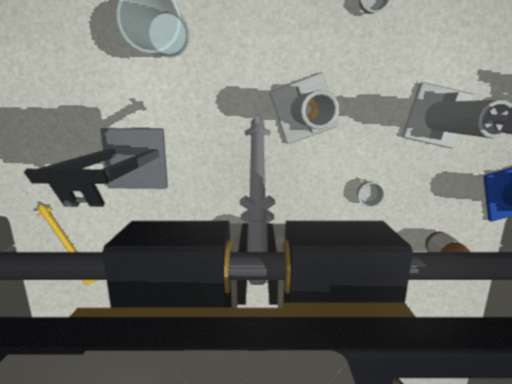

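```bash
python3 - <<'E'
from h import *
W=grab('wrist');g=cv2.cvtColor(W['pixels'],cv2.COLOR_RGB2GRAY)[70:150,270:370];g=cv2.GaussianBlur(cv2.resize(g,None,fx=4,fy=4,interpolation=cv2.INTER_CUBIC),(5,5),1)
for lo,hi in((48,64),(65,90)):
    c=cv2.HoughCircles(g,cv2.HOUGH_GRADIENT,1,10,param1=80,param2=15,minRadius=lo,maxRadius=hi)
    if c is not None:
        for u,v,r in c[0][:4]: uv=(u/4+270,v/4+70); print(np.round(uv,1),r/4,np.round(atz(W,uv,.112)[:2],4))
d=np.linalg.norm(np.array([.549,.0875,.112])-W['eye']);print('exp r outer',W['fx']*.0195/d,'inner',W['fx']*.014/d)
for d in arm.regions_of(W,'mould')[:4]: print(d['uv'],d['conf'],[ (a.min(),a.max()) for a in np.nonzero(d['pixels'])])
E
```

```text
[320.9 110.4] 15.3 [0.5524 0.0851]
[321.4 107.6] 13.05 [0.555  0.0847]
[318.4 111.1] 12.8 [0.5518 0.0876]
[318.6 108.6] 16.55 [0.5542 0.0874]
[320.6 110.4] 19.3 [0.5524 0.0854]
[322.9 111.6] 17.45 [0.5511 0.0831]
[318.1 111.6] 16.8 [0.5513 0.0879]
exp r outer 18.32153239434713 inner 13.153920693377428
[496.4, 195.2] 0.94 [(np.int64(167), np.int64(221)), (np.int64(483), np.int64(511))]
[301.9, 109.8] 0.77 [(np.int64(73), np.int64(143)), (np.int64(270), np.int64(338))]
[371.7, 6.3] 0.55 [(np.int64(0), np.int64(13)), (np.int64(359), np.int64(388))]
```

{"op": "carry_out", "data": {"commands": [[0.0, -0.4, 0, 0], [0.05, -0.9, 0, 0], [0.05, -1.2, 0, 0], [0.05, -1.24, 0, 0], [0.05, -1.24, -0.2, 0], [0.05, -1.24, -0.6, 0], [0.05, -1.24, -1.0, 0], [0.05, -1.24, -1.3, 0], [0.05, -1.24, -1.5, 0], [0.05, -1.24, -1.5, 0]]}}

```text
t: 16.6
eef_pos: [0.4892, 0.0889, 0.1936]
ee_rot: [3.141, 0.001, -0.045]
force: [0.8, -0.7, -1.9]
width: 0.0103
gripper_force: 15.0
```

```bash
cat tilt.py > /dev/null; python3 tilt.py; cat > crop.py <<'E'
from h import *
import sys
W=grab('wrist');cv2.imwrite('pics/'+sys.argv[1],cv2.resize(cv2.cvtColor(W['pixels'],cv2.COLOR_RGB2BGR)[40:240,160:360],(600,600),interpolation=cv2.INTER_CUBIC))
E
python3 crop.py w5.png
```

```text
t 16.6 [0.48922876 0.08886942 0.21261241] [ 0.79544127 -0.67621056 -1.93311458] [-0.25046973 -0.39805563 -0.07409752] 0.01025321894245255
wrist pin_foot [([256.1, 116.1], 0.57)] | 30deg [258.3, 117.9] 15 [258.2, 153.5] 0 [258.2, 188.5]
wrist pin_head [([256.6, 248.3], 0.92)] | 30deg [259.3, 255.0] 15 [259.3, 255.0] 0 [259.3, 255.0]
scene pin_foot [([297.2, 203.0], 0.67), ([366.9, 155.0], 0.5)] | 30deg [299.2, 203.7] 15 [293.7, 199.5] 0 [288.2, 193.3]
scene pin_head [([338.4, 145.5], 0.6), ([359.1, 226.0], 0.6), ([293.3, 163.1], 0.49)] | 30deg [290.7, 163.3] 15 [290.7, 163.3] 0 [290.7, 163.3]
side pin_foot [([253.9, 163.3], 0.58), ([194.7, 131.4], 0.51)] | 30deg [253.7, 163.6] 15 [245.5, 168.3] 0 [236.7, 171.3]
side pin_head [([238.7, 143.3], 0.65), ([167.0, 146.4], 0.56)] | 30deg [236.3, 142.4] 15 [236.3, 142.4] 0 [236.3, 142.4]
```

View pics/w5.png

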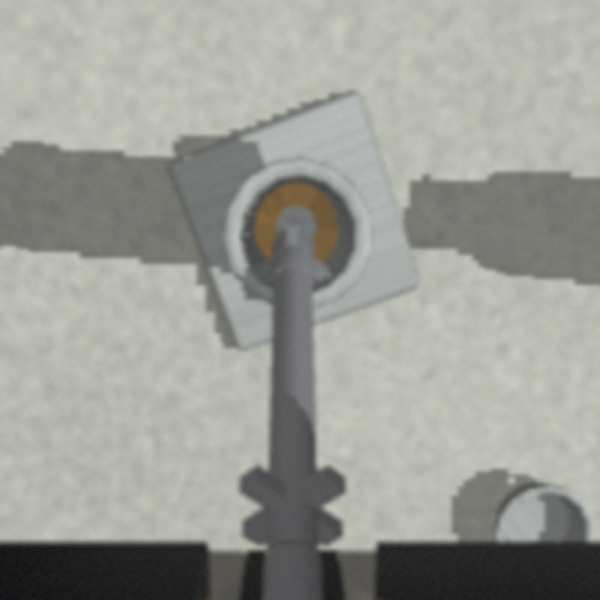

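```bash
python3 - <<'E'
from h import *
W=grab('wrist')
for u,v,z in((298,230,.112),(296,222,.032)): print(atz(W,(u/3+160,v/3+40),z))
s=arm.get_state();print(s['force'],s['moment'],s['eef_pos'])
E
```

```text
[0.55427521 0.08540408 0.112     ]
[0.5544022  0.08553445 0.032     ]
[ 0.70396716 -0.63132919 -1.33576733] [-0.16121395 -0.2486057  -0.01235816] [0.48936464 0.0889349  0.19443439]
```

{"op": "carry_out", "data": {"commands": [[0.15, -0.01, 0, 0], [0.3, -0.01, 0, 0], [0.45, -0.02, 0, 0], [0.6, -0.03, 0, 0], [0.75, -0.03, 0, 0], [0.9, -0.04, 0, 0], [1.05, -0.05, 0, 0], [1.2, -0.05, 0, 0], [1.34, -0.06, 0, 0], [1.28, -0.06, 0, 0]], "force": 6}}

```text
t: 18.4
eef_pos: [0.5564, 0.0862, 0.1974]
ee_rot: [-3.14, -0.006, -0.044]
force: [-0.4, 0.1, -0.7]
width: 0.0101
gripper_force: 10.0
```

```bash
python3 tilt.py
```

```text
t 18.4 [0.55639792 0.08618005 0.21637229] [-0.40453831  0.13105904 -0.68711151] [-0.02971159  0.05724273  0.02945066] 0.010085791935943372
wrist pin_foot [([258.6, 191.1], 0.97), ([258.3, 171.3], 0.63)] | 30deg [258.6, 118.7] 15 [258.5, 154.3] 0 [258.5, 189.3]
wrist pin_head [([260.2, 201.7], 0.7), ([258.5, 259.0], 0.6)] | 30deg [259.3, 254.8] 15 [259.3, 254.8] 0 [259.3, 254.8]
scene pin_foot [([368.5, 156.6], 0.6), ([299.3, 204.7], 0.39)] | 30deg [311.6, 218.8] 15 [305.5, 214.1] 0 [299.6, 207.3]
scene pin_head [([303.2, 173.2], 0.66), ([296.6, 269.9], 0.64), ([338.2, 144.5], 0.56)] | 30deg [303.3, 177.4] 15 [303.3, 177.4] 0 [303.3, 177.4]
side pin_foot [([251.6, 164.1], 0.57), ([195.8, 133.0], 0.57)] | 30deg [271.2, 158.5] 15 [263.1, 163.1] 0 [254.5, 166.1]
side pin_head [([165.7, 145.8], 0.63), ([258.9, 149.2], 0.6), ([254.8, 137.6], 0.54)] | 30deg [255.3, 137.2] 15 [255.3, 137.2] 0 [255.3, 137.2]
```

{"op": "carry_out", "data": {"commands": [[0, 0, 0, 0], [0, 0, -0.1, 0], [0, 0, -0.25, 0], [0, 0, -0.4, 0], [0, 0, -0.55, 0], [0, 0, -0.7, 0], [0, 0, -0.85, 0], [0, 0, -1.0, 0], [0, 0, -1.05, 0], [0, 0, -1.05, 0]]}}

```text
t: 20.1
eef_pos: [0.5533, 0.0858, 0.1416]
ee_rot: [3.141, 0.0, -0.045]
force: [0.2, 0.6, -1.2]
width: 0.0101
gripper_force: 10.0
```

```bash
python3 tilt.py
```

```text
t 20.1 [0.55328862 0.08584444 0.16060281] [ 0.16348378  0.63843692 -1.2043794 ] [-0.05564472  0.01105133  0.04464134] 0.0101397564792489
wrist pin_foot [([257.3, 188.5], 0.63)] | 30deg [258.4, 117.9] 15 [258.3, 153.5] 0 [258.3, 188.6]
wrist pin_head [([254.1, 261.1], 0.8), ([432.3, 188.0], 0.39)] | 30deg [259.3, 254.9] 15 [259.3, 254.9] 0 [259.3, 254.9]
scene pin_foot [([369.5, 160.6], 0.43)] | 30deg [308.9, 229.7] 15 [303.2, 224.9] 0 [297.5, 218.2]
scene pin_head [([336.2, 145.9], 0.58), ([299.7, 190.9], 0.51)] | 30deg [300.9, 190.4] 15 [300.9, 190.4] 0 [300.9, 190.4]
side pin_foot [([193.4, 133.3], 0.42)] | 30deg [269.7, 170.4] 15 [261.9, 174.9] 0 [253.5, 177.9]
side pin_head [([201.8, 185.4], 0.71), ([166.1, 148.2], 0.48), ([257.3, 149.7], 0.46), ([214.5, 148.3], 0.44)] | 30deg [254.2, 150.5] 15 [254.2, 150.5] 0 [254.2, 150.5]
```

{"op": "carry_out", "data": {"commands": [[0, 0, -0.03, 0], [0, 0, -0.06, 0], [0, 0, -0.09, 0], [0, 0, -0.12, 0], [0, 0, -0.15, 0], [0, 0, -0.17, 0], [0, 0, -0.19, 0], [0, 0, -0.2, 0], [0, 0, -0.2, 0], [0, 0, -0.2, 0]]}}

```text
t: 21.8
eef_pos: [0.5533, 0.0859, 0.1317]
ee_rot: [-3.142, -0.0, -0.045]
force: [-0.1, 0.3, -0.9]
width: 0.01
gripper_force: 10.0
```

{"op": "carry_out", "data": {"commands": [[0, 0, -0.02, 0], [0, 0, -0.04, 0], [0, 0, -0.06, 0], [0, 0, -0.08, 0], [0, 0, -0.1, 0], [0, 0, -0.12, 0], [0, 0, -0.12, 0], [0, 0, -0.12, 0], [0, 0, -0.12, 0], [0, 0, -0.12, 0]]}}

```text
t: 23.05
eef_pos: [0.5533, 0.0859, 0.1257]
ee_rot: [-3.142, -0.0, -0.045]
force: [0.0, 0.0, -0.8]
width: 0.0097
gripper_force: 10.0
```

{"op": "carry_out", "data": {"commands": [[0, 0, -0.02, 0], [0, 0, -0.04, 0], [0, 0, -0.06, 0], [0, 0, -0.08, 0], [0, 0, -0.1, 0], [0, 0, -0.1, 0], [0, 0, -0.1, 0], [0, 0, -0.1, 0], [0, 0, -0.1, 0], [0, 0, -0.1, 0]]}}

```text
t: 24.3
eef_pos: [0.5539, 0.0859, 0.122]
ee_rot: [-3.141, -0.002, -0.044]
force: [-2.5, 0.0, 8.0]
width: 0.0097
gripper_force: 10.9
```

```bash
python3 tilt.py; python3 - <<'E'
from h import *
S=grab('scene');D=grab('side')
f=lambda p,u,v:cv2.resize(cv2.cvtColor(p['pixels'],cv2.COLOR_RGB2BGR)[v-35:v+35,u-30:u+30],(380,443),interpolation=cv2.INTER_CUBIC)
cv2.imwrite('pics/sd.png',np.hstack([f(S,300,200),f(D,257,162)]))
E
```

```text
t 24.3 [0.55387351 0.08587295 0.14104663] [-2.54578078  0.01861928  7.97940094] [-0.21720642  0.98009758  0.01837725] 0.009713480580736428
wrist pin_foot [] | 30deg [258.5, 118.2] 15 [258.4, 153.8] 0 [258.3, 188.8]
wrist pin_head [([260.6, 256.9], 0.75)] | 30deg [259.3, 254.9] 15 [259.3, 254.9] 0 [259.3, 254.9]
scene pin_foot [([370.2, 159.4], 0.61), ([297.1, 269.1], 0.61)] | 30deg [308.4, 233.7] 15 [302.8, 228.9] 0 [297.2, 222.2]
scene pin_head [([296.4, 218.4], 0.47), ([300.7, 196.0], 0.39), ([335.7, 146.7], 0.38)] | 30deg [300.4, 195.1] 15 [300.4, 195.1] 0 [300.4, 195.1]
side pin_foot [([267.9, 220.2], 0.73), ([255.0, 179.2], 0.6), ([193.7, 133.0], 0.57)] | 30deg [269.6, 174.3] 15 [261.8, 178.7] 0 [253.5, 181.7]
side pin_head [([165.3, 145.3], 0.6)] | 30deg [254.2, 154.9] 15 [254.2, 154.9] 0 [254.2, 154.9]
```

View pics/sd.png

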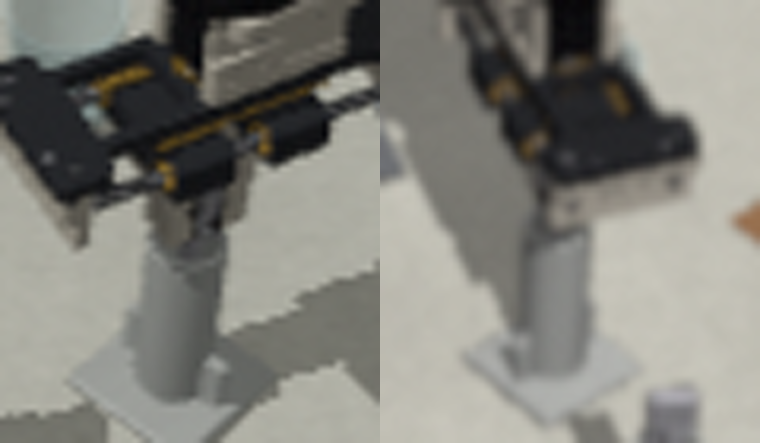

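Contact at TCP z = 0.122 with 8 N. Next I turn clockwise gently, easing off in x, to feel whether the lugs are on the ring or already in a gap.

{"op": "carry_out", "data": {"commands": [[-0.02, 0, 0.0, 0], [-0.02, 0, 0.0, -0.5], [-0.02, 0, 0, -1.0], [-0.02, 0, 0, -1.5], [-0.02, 0, 0, -2], [-0.02, 0, 0, -2.5], [-0.02, 0, 0, -3], [-0.02, 0, 0, -3.5], [-0.02, 0, 0, -4], [-0.02, 0, 0, -4]], "force": 15}}

```text
t: 26.1
eef_pos: [0.5534, 0.0861, 0.1221]
ee_rot: [-3.14, -0.002, -0.464]
force: [-0.2, -0.8, 6.0]
width: 0.0099
gripper_force: 19.6
```

```bash
python3 -c "
from h import *
s=arm.get_state();print({k:np.round(s[k],4) for k in('t','eef_pos','ee_rot','force','moment','q')})"; python3 tilt.py|grep head
```

```text
{'t': np.float64(26.1), 'eef_pos': array([0.5534, 0.0861, 0.1221]), 'ee_rot': array([-3.1401e+00, -2.2000e-03, -4.6360e-01]), 'force': array([-0.2344, -0.8458,  5.9834]), 'moment': array([-0.2189,  0.2167, -0.0412]), 'q': array([ 0.5045,  0.2615, -0.387 ,  0.0012, -0.9198,  0.6019])}
wrist pin_head [([259.1, 261.6], 0.81)] | 30deg [259.2, 254.1] 15 [259.2, 254.1] 0 [259.2, 254.1]
scene pin_head [([300.5, 192.6], 0.57), ([337.5, 145.7], 0.4)] | 30deg [300.4, 195.0] 15 [300.4, 195.0] 0 [300.4, 195.0]
side pin_head [([168.5, 145.2], 0.57)] | 30deg [254.1, 154.9] 15 [254.1, 154.9] 0 [254.1, 154.9]
```

{"op": "carry_out", "data": {"commands": [[0, 0, 0, -0.6], [0, 0, 0, -1.2], [0, 0, 0, -1.8], [0, 0, 0, -2.4], [0, 0, 0, -3], [0, 0, 0, -3.6], [0, 0, 0, -4.2], [0, 0, 0, -4.8], [0, 0, 0, -5.4], [0, 0, 0, -6]]}}

```text
t: 27.8
eef_pos: [0.5523, 0.0856, 0.1207]
ee_rot: [3.142, -0.0, -1.094]
force: [-0.3, -2.0, -1.0]
width: 0.0101
gripper_force: 19.0
```

Contact is gone, so the lugs are over a gap. Lowering to feel.

{"op": "carry_out", "data": {"commands": [[0, 0, -0.02, 0], [0, 0, -0.04, 0], [0, 0, -0.06, 0], [0, 0, -0.08, 0], [0, 0, -0.08, 0], [0, 0, -0.08, 0], [0, 0, -0.08, 0], [0, 0, -0.08, 0], [0, 0, -0.08, 0], [0, 0, -0.08, 0]]}}

```text
t: 29.05
eef_pos: [0.5522, 0.0859, 0.1167]
ee_rot: [3.142, 0.0, -1.092]
force: [1.6, -2.0, -1.7]
width: 0.0097
gripper_force: 18.5
```

```bash
python3 tilt.py
```

```text
t 29.05 [0.5522148  0.08586589 0.13566072] [ 1.57182753 -2.03528547 -1.71357384] [-0.73511556 -0.68412161  0.04097039] 0.009689489088462898
wrist pin_foot [] | 30deg [257.9, 116.6] 15 [257.8, 152.3] 0 [257.8, 187.5]
wrist pin_head [([255.7, 261.8], 0.82)] | 30deg [258.5, 253.1] 15 [258.5, 253.1] 0 [258.5, 253.1]
scene pin_foot [([368.4, 158.7], 0.67)] | 30deg [286.9, 233.4] 15 [291.6, 229.1] 0 [296.8, 222.8]
scene pin_head [([335.6, 144.3], 0.57), ([297.3, 215.1], 0.23)] | 30deg [300.0, 196.0] 15 [300.0, 196.0] 0 [300.0, 196.0]
side pin_foot [([192.7, 134.0], 0.51), ([255.5, 184.0], 0.42)] | 30deg [266.9, 187.3] 15 [260.1, 186.0] 0 [253.1, 182.9]
side pin_head [([167.2, 146.8], 0.42)] | 30deg [253.7, 156.2] 15 [253.7, 156.2] 0 [253.7, 156.2]
```

{"op": "carry_out", "data": {"commands": [[0.02, -0.02, 0, 0], [0.02, -0.02, 0, 0], [0.02, -0.02, 0, 0], [0.02, -0.02, 0, 0], [0.02, -0.02, 0, 0], [0.02, -0.02, 0.06, 0], [0.02, -0.02, 0.12, 0], [0.02, -0.02, 0.16, 0], [0.02, -0.02, 0.16, 0], [0.02, -0.02, 0.16, 0]], "claw": 0.7}}

```text
t: 30.75
eef_pos: [0.5532, 0.0849, 0.1247]
ee_rot: [3.142, 0.0, -1.092]
force: [0.5, 0.2, -0.4]
width: 0.0261
gripper_force: 0.0
```

{"op": "carry_out", "data": {"commands": [[0, 0, 0, 0], [0, 0, 0, 0], [0, 0, 0, 0], [0, 0, 0, 0], [0, 0, 0, -0.3], [0, 0, 0, -0.6], [0, 0, 0, -0.9], [0, 0, 0, -1.2], [0, 0, 0, -1.5], [0, 0, 0, -1.5]], "claw": 1, "force": 12}}

```text
t: 32.0
eef_pos: [0.5532, 0.0849, 0.1247]
ee_rot: [3.142, 0.0, -1.25]
force: [0.2, -0.6, -1.5]
width: 0.0099
gripper_force: 12.0
```

```bash
python3 tilt.py; python3 -c "
from h import *
s=arm.get_state();print(s['ee_rot'],s['q'])"
```

```text
t 32.0 [0.55321947 0.08486517 0.14369357] [ 0.18286712 -0.59467312 -1.47187748] [ 0.00624912 -0.03485104 -0.02375504] 0.009923380110007386
wrist pin_foot [] | 30deg [257.7, 116.5] 15 [257.6, 152.2] 0 [257.6, 187.4]
wrist pin_head [([257.5, 249.7], 0.9)] | 30deg [258.2, 252.9] 15 [258.2, 252.9] 0 [258.2, 252.9]
scene pin_foot [([368.7, 158.8], 0.63), ([278.1, 180.3], 0.63)] | 30deg [284.2, 230.6] 15 [290.3, 227.1] 0 [296.9, 221.6]
scene pin_head [([301.2, 191.9], 0.55), ([335.3, 146.5], 0.48)] | 30deg [300.1, 194.5] 15 [300.1, 194.5] 0 [300.1, 194.5]
side pin_foot [([193.8, 130.9], 0.68)] | 30deg [265.5, 187.3] 15 [259.6, 185.3] 0 [253.5, 181.4]
side pin_head [([166.4, 144.8], 0.58), ([255.6, 155.8], 0.5)] | 30deg [254.2, 154.5] 15 [254.2, 154.5] 0 [254.2, 154.5]
[ 3.14158937e+00  2.50143985e-06 -1.24892730e+00] [ 5.01972699e-01  2.59642281e-01 -3.82047667e-01 -3.80708274e-06
 -9.29109164e-01 -1.80101397e-01]
```

{"op": "carry_out", "data": {"commands": [[0, 0, -0.02, 0], [0, 0, -0.02, -0.6], [0, 0, -0.03, -1.2], [0, 0, -0.03, -1.8], [0, 0, -0.035, -2.4], [0, 0, -0.035, -3], [0, 0, -0.04, -3.6], [0, 0, -0.04, -4.2], [0, 0, -0.045, -4.8], [0, 0, -0.045, -4.8]]}}

```text
t: 33.7
eef_pos: [0.5535, 0.0849, 0.1229]
ee_rot: [-3.141, 0.0, -1.751]
force: [-0.4, -0.8, 5.0]
width: 0.0099
gripper_force: 12.0
```

{"op": "carry_out", "data": {"commands": [[0, 0, -0.005, -0.5], [0, 0, -0.01, -1.0], [0, 0, -0.015, -1.5], [0, 0, -0.015, -2.0], [0, 0, -0.02, -2.5], [0, 0, -0.02, -3], [0, 0, -0.025, -3.5], [0, 0, -0.03, -4.0], [0, 0, -0.03, -4.5], [0, 0, -0.03, -4.5]]}}

```text
t: 34.95
eef_pos: [0.5536, 0.0849, 0.1218]
ee_rot: [-3.141, 0.0, -2.221]
force: [-2.0, 0.3, 6.6]
width: 0.0101
gripper_force: 12.1
```

```bash
python3 -c "
from h import *
s=arm.get_state();print(s['ee_rot'],s['q'],s['moment'],s['force'],s['eef_pos'])"
```

```text
[-3.14083541e+00  4.79170499e-04 -2.22116819e+00] [ 5.02058101e-01  2.62734670e-01 -3.85705202e-01  6.24244215e-04
 -9.21611063e-01 -1.15280734e+00] [-0.08134751  0.90685729  0.14814563] [-2.0275935   0.34239769  6.59922487] [0.55357081 0.08488229 0.12182139]
```

{"op": "carry_out", "data": {"commands": [[-0.01, 0, 0, -0.4], [-0.01, 0, 0, -0.8], [-0.01, 0, -0.01, -1.2], [-0.01, 0, -0.01, -1.6], [-0.01, 0, -0.01, -2.0], [-0.01, 0, -0.01, -2.4], [-0.01, 0, -0.01, -2.8], [-0.01, 0, -0.01, -3.2], [-0.01, 0, -0.01, -3.2], [-0.01, 0, -0.01, -3.2]], "force": 25}}

```text
t: 36.2
eef_pos: [0.5537, 0.085, 0.1216]
ee_rot: [-3.14, 0.002, -2.554]
force: [-1.1, 0.1, 7.6]
width: 0.0132
gripper_force: 31.0
```

```bash
python3 tilt.py; python3 -c "
from h import *
s=arm.get_state();print(s['ee_rot'],s['q'],s['moment'],s['force'],s['eef_pos'])"
```

```text
t 36.2 [0.55370672 0.08501966 0.14062945] [-1.09876702  0.06881769  7.56354869] [-0.19364089  0.26451738  0.85203853] 0.013206421975763837
wrist pin_foot [] | 30deg [256.1, 116.5] 15 [256.2, 152.3] 0 [256.2, 187.4]
wrist pin_head [([258.0, 251.2], 0.64)] | 30deg [255.4, 253.2] 15 [255.4, 253.2] 0 [255.4, 253.2]
scene pin_foot [([168.2, 268.1], 0.5), ([370.0, 158.8], 0.4)] | 30deg [278.7, 211.8] 15 [287.4, 217.7] 0 [296.9, 222.3]
scene pin_head [([337.9, 146.2], 0.39), ([208.9, 206.0], 0.37), ([262.7, 293.3], 0.21)] | 30deg [300.2, 195.3] 15 [300.2, 195.3] 0 [300.2, 195.3]
side pin_foot [([194.2, 134.5], 0.42)] | 30deg [244.0, 188.8] 15 [248.7, 186.3] 0 [253.6, 181.9]
side pin_head [([167.6, 147.1], 0.6), ([258.2, 156.2], 0.5)] | 30deg [254.3, 155.2] 15 [254.3, 155.2] 0 [254.3, 155.2]
[-3.14028484e+00  1.67880275e-03 -2.55402273e+00] [ 5.02657458e-01  2.62487997e-01 -3.86917541e-01  1.45936062e-03
 -9.19607632e-01 -1.48676849e+00] [-0.233318    0.24279905  0.79210011] [-0.51641636 -0.13007007  6.96279172] [0.55370681 0.08503082 0.12163143]
```

Hard stop: the moment jumped from 0.15 to 0.85 N·m. I relax the twist, release and lift clear.

{"op": "carry_out", "data": {"commands": [[0, 0, 0.02, 0.8], [0, 0, 0.03, 1.6], [0, 0, 0.03, 1.8], [0, 0, 0.03, 1.8], [0, 0, 0.03, 1.8], [0, 0, 0.03, 1.8], [0, 0, 0.03, 1.8], [0, 0, 0.03, 1.8], [0, 0, 0.03, 1.8], [0, 0, 0.03, 1.8]], "force": 5}}

```text
t: 37.9
eef_pos: [0.5526, 0.0848, 0.1218]
ee_rot: [3.141, -0.0, -2.37]
force: [-0.2, 0.2, -3.6]
width: 0.0127
gripper_force: 4.6
```

{"op": "carry_out", "data": {"commands": [[0, 0, 0, 0], [0, 0, 0, -0.3], [0, 0, 0, -0.6], [0, 0, 0, -0.9], [0, 0, 0, -1.2], [0, 0, 0, -1.5], [0, 0, 0, -1.8], [0, 0, 0, -2.1], [0, 0, 0, -2.1], [0, 0, 0, -2.1]], "force": 20}}

```text
t: 39.15
eef_pos: [0.5527, 0.0849, 0.1219]
ee_rot: [3.142, -0.0, -2.589]
force: [1.3, 0.4, -8.6]
width: 0.0145
gripper_force: 26.1
```

```bash
python3 -c "
from h import *
s=arm.get_state();print(s['t'],s['ee_rot'],s['moment'],s['force'],s['eef_pos'],s['width'])"
```

```text
39.15 [ 3.14150441e+00 -6.30333460e-05 -2.58910788e+00] [ 0.16656808 -0.100392    0.74490961] [ 1.25307249  0.37404162 -8.61934417] [0.5526969  0.08491109 0.12189258] 0.01451321109324277
```

The pin resists both an upward pull (8.6 N) and further clockwise turning, so it is home. Releasing.

{"op": "carry_out", "data": {"commands": [[0, 0, -0.03, 0.8], [0, 0, -0.03, 1.6], [0, 0, -0.03, 2.0], [0, 0, -0.03, 2.0], [0, 0, -0.03, 2.0], [0, 0, -0.03, 2.0], [0, 0, -0.03, 2.0], [0, 0, -0.03, 2.0], [0, 0, -0.03, 2.0], [0, 0, -0.03, 2.0]], "force": 5}}

```text
t: 40.4
eef_pos: [0.5538, 0.0852, 0.1216]
ee_rot: [-3.14, 0.002, -2.38]
force: [-1.3, -0.2, 7.0]
width: 0.0124
gripper_force: 4.7
```

{"op": "carry_out", "data": {"commands": [[0, 0, 0, 0], [0, 0, 0, 0], [0, 0, 0, 0], [0, 0, 0, 0], [0, 0, 0.3, 0], [0, 0, 0.8, 0], [0, 0, 1.4, 0], [0, 0, 2.0, 0], [0, 0, 2.4, 0], [0, 0, 2.4, 0]], "claw": 0.6}}

```text
t: 41.65
eef_pos: [0.5537, 0.0852, 0.2433]
ee_rot: [-3.14, 0.004, -2.38]
force: [0.5, -0.1, -0.2]
width: 0.0351
gripper_force: 0.0
```

```bash
python3 - <<'E'
from h import *
s=arm.get_state();print(s['t'],s['force'],s['eef_pos'])
W=grab('wrist','w9.png');S=grab('scene');D=grab('side')
for p,n in((W,'W'),(S,'S'),(D,'D')):
    print(n,[(np.round(d['uv'],1).tolist(),round(d['conf'],2)) for d in arm.mark_of(p,'pin_head')],[np.round(proj(p,(.553,.0853,z)),1).tolist() for z in(.1385,.1415,.150)],[(np.round(d['uv'],1).tolist(),round(d['conf'],2)) for d in arm.mark_of(p,'bracket_a_slot')][:2])
f=lambda p,u,v:cv2.resize(cv2.cvtColor(p['pixels'],cv2.COLOR_RGB2BGR)[v-30:v+30,u-26:u+26],(260,300),interpolation=cv2.INTER_CUBIC)
cv2.imwrite('pics/end.png',np.hstack([f(S,300,210),f(D,257,170),f(S,348,165)]))
E
```

```text
41.65 [ 0.5096897  -0.05434348 -0.17631062] [0.55370757 0.08520125 0.24325612]
W [([257.3, 187.3], 0.79)] [[257.1, 187.8], [257.1, 188.7], [257.1, 191.3]] [([489.6, 309.0], 0.66), ([258.1, 163.0], 0.18)]
S [([299.8, 195.8], 0.5), ([335.3, 146.1], 0.42)] [[300.0, 195.6], [300.1, 194.9], [300.4, 192.9]] [([351.9, 156.1], 0.61)]
D [([166.4, 148.0], 0.66), ([252.7, 157.0], 0.6)] [[254.0, 155.6], [254.1, 155.0], [254.1, 153.1]] [([212.6, 118.2], 0.74)]
```

View pics/end.png

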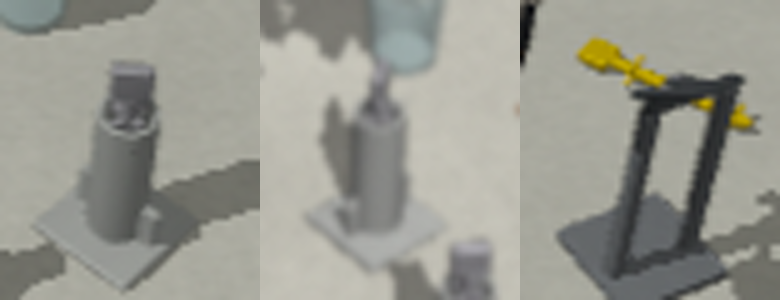

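The pin stands upright in the mould with its collar in the mouth and its head at about z = 0.1385, and the bracket is empty. Handing in.

```bash
python3 -c "
from station import arm
print(arm.job_done())"
```

```text
the job is handed in; nothing more can be done
None
```

The job is handed in at about 42 s of the 64 s limit: the long pin is screwed clockwise to its stop, upright in the empty mould and released. The keeper looked shut once the pin was out. No verdict came back, and I viewed 11 pictures, one over the limit of 10.

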